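# Open the parts polisher and hold its jog dial on the third click

## Robot

A 6-joint arm with a two-finger parallel gripper is mounted at the origin on the work surface. World frame = base frame: x ahead of the robot, y to its left, z up, the work surface at z = 0. Lengths are in mm, angles in rad, forces in N, time in s.
With the tool pointing down it reaches from about 275 to 750 mm from the base axis. Payload 10.2 kg.
Tool frame: the origin (TCP) lies between the finger pads; the fingertips stand 19 mm ahead of it and the grasp point (between the pads) is the TCP; z points along the fingers, y is the line along which they close (so a half turn about z gives the same grasp; the last joint's range is limited). The gripper opens to 85 mm and grips with 20 to 120 N. Pads are 22 mm wide; open, the fingers measure 114 mm over their backs; the gripper's body (76 mm by 85 mm) begins 54 mm behind the grasp point. The pads swing forward as they close: fully open they stand 13 mm farther back than shut.
Start: joints at [1.123, 0.313, 1.498, -0, 1.331, -0.223], TCP at [117.041, 511.794, 250.294] pointing down, gripper open.
Joint ranges: [-2.94, 2.94], [-0.97, 2.17], [0.19, 2.56], [-1.23, 4.37], [0.02, 3.11], [-2.88, 2.88]. Speed limits (rad/s): [2.39, 2.39, 3.01, 3.14, 3.14, 3.14].

## Interface

Orientations are given as a unit quaternion [w, x, y, z].
In Python, from rig import sense, capture, finish_job gives the robot as it stands. The module is installed in compiled form; this text tells all that it offers.
- The arm moves only by the tool move_arm, never from a script. Its argument "moves" is a list of rows, each an object with "turn": the turn, a rotation vector about the tool's x, y, z in rad, a list of three; "translation": the shift along the tool's x, y, z in mm, a list of three; "hand": the opening, from 0 (shut) to 1 (fully open). In form: [{"turn": [wx, wy, wz], "translation": [x, y, z], "hand": hand}, ...]. A call has 1 to 10 rows; each row shifts and turns the commanded pose from where the row before left it, along the tool's axes as they then stand; what a row does not reach is not made up. A row lasts 1/12 s, in which the tool goes at most 41.7 mm and 7.16 degrees, less where a joint would pass 70% of its speed; a pose out of reach is approached as far as the arm can. A call with a gripper value outside its range is refused whole. The fingers move at their own pace and stop on an object; "grip_force" is the grip in N (left out, the last holds). Time passes only in rows, so rows that do not move let the fingers close. It gives the time, the measured TCP pose, the force, the opening and the grip force at its end, in the units of the state.
- sense(): the state, without advancing time (a new reading comes with each control period).
- capture(name): name is "scene" or "top" or "wrist"; returns a dict with "image" (480x640x3 uint8, blue, green, red), "z_map" (480x640 float32, mm along the optical axis (not along the pixel's ray), 0 where there is no reading), "vertical_fov" (degrees; the focal length in pixels is half the picture's height over the tangent of half this angle, whatever the lens; pixels are square), "cx", "cy" (the principal point, pixels), "R" (3x3) and "t" (3): a world point X has camera coordinates R X + t; the wrist camera has in their place "T_tool_cam" (4x4, takes a point from camera to tool coordinates, whose origin is the TCP and whose axes are the flange's). Camera axes: x right, y down, z forward; pixel columns grow to the right and rows downward; lengths in mm; the calibration is good to about 2 mm. A picture is of the moment at which its call begins: read the wrist's pose just before it.
- finish_job(): hands the job in; it is judged then, once.
The state is a dict: "time_s": time; "joints": joint angles; "dq": joint speeds; "tau": joint torques, N m; "eef_pos": TCP position; "ee_rot": TCP orientation; "force": force on the tool from outside, world axes, zero at the start; "wrist_torque": the same for the moment, N m; "grip_width": opening from 0.0 (shut) to 1.0 (fully open); "grip_force": force on a finger pad.
Only numpy, scipy, OpenCV 4.12 (cv2) and the standard library are available. Lean on these libraries where they do the work, as an engineer would, in place of code of your own. Each camera call takes 0.05 s, during which the arm holds its last target. There are 200 camera calls.

## Task

Lift the loose orange lid with the black knob off the bowl of the parts polisher and set it down gently, right way up, on the round black mat. Then turn the spring-return jog dial on the grey control pod clockwise past its first two clicks to the third, the red dot, so that the bowl runs at full shake, and finish still holding it there: do not let go. Leave the other things on the counter where they are.

Things in the scene. Friction and masses are not known exactly. Their poses are not given: they have to be found in the camera images.
- bowl: parts polisher, fixed to the counter: round blue foot 170 mm across carrying an open grey bowl, 150 mm across at its rim, rim 140 mm above the counter; a small chrome clip lies inside. Origin: centre of its underside, on the counter; z up
- lid: loose orange round lid, 0.15 to 0.3 kg, lying on the bowl's rim: plate 160 mm across, 5 mm thick; under it a locating disc 128 mm across, 5 mm deep, hangs inside the rim; on top in the middle an upright black knob, a cylinder 30 mm across, 36 mm tall. Origin: centre of the locating disc's underside (135 mm above the counter at the start); z up; plate top at z = 10 mm, knob top at 46 mm
- lid_knob (a point): point on the knob's axis, 34 mm above the lid's origin (24 mm above the plate's top, 12 mm below the knob's top): the place to grip
- mat: round black rubber mat, 210 mm across, 4 mm thick, fixed flat on the counter; origin: centre of its underside. Lid on the mat: lid origin 4 mm above the counter
- pod: grey control pod, a box 130 mm (its x) by 110 mm (its y), 60 mm high, fixed to the counter, with the black dial in the middle of its top; three white dots and a larger red dot lie in an arc beside the dial, marking rest, first, second and third click. Origin: centre of its underside; z up
- dial_grip (a point): point on the dial's upright axis, 91 mm above the counter, where to grip. The dial: black disc 60 mm across (top at 69 mm) with an upright grip bar 46 mm long, 14 mm thick, top at 101 mm. The point turns with the dial: x along the bar's length, y across its thickness, z up. White pointer line on the bar's -x side
- dial (a joint): turn of the dial in rad, 0 at rest, growing clockwise seen from above. Clicks (detents) at 0.4, 0.8 and 1.2, with a ridge to pass 0.2 before each; hard stop at 1.28. The return spring (0.06 Nm at rest, 0.13 Nm at the third click; ridges add or take about 0.03 Nm) is stronger than the detents: let go anywhere, the dial runs back to 0
- funnel: yellow plastic funnel standing mouth down, 124 mm across, 125 mm tall; bystander. Origin: centre of its underside
- jug: capped empty white jug with a blue cap, 100 by 150 mm, 205 mm tall; bystander. Origin: centre of its underside
- wiper: folded black wiper arm lying flat, about 300 mm long (its y) and 55 mm wide; bystander. Origin: under its pivot block at one end of the arm
- hexkey: steel hex key lying flat, 8 mm thick, 100 mm long leg along its x and 30 mm short leg; bystander. Origin: under the long leg
- driver: screwdriver lying flat; bystander. Origin: under its middle
There are look-alikes about, which are no part of the job. Leave any green look-alike of the bowl alone. Of the things that look like the pod, the larger one is meant.

How it is judged (in metres and radians):
On the way, in this order (a step that is already met when the one before it is completed fails the run):
1. the lid is lifted clear of the bowl in the gripper (z of lid in the frame of bowl above 0.16 m and contact force between the fingers and lid above 0.5 N), for 0.1 s.
2. the lid lies right way up on the black mat, let go and at rest (horizontal distance between lid and mat below 0.045 m and height (world z) of lid below 0.01 m and angle between lid's own z axis and vertical below 0.1 rad and linear speed of lid below 0.03 m/s and contact force between the fingers and lid below 0.1 N), for 0.2 s.
3. the dial is held at its third click (value of joint dial above 1.1 rad and contact force between the fingers and pod above 0.5 N), for 0.5 s.
At the end, for the whole second after the job is handed in: The lid lies flat and right way up on the black mat (centres within 45 mm, tilt under 0.1 rad), released and at rest, and the fingers hold the dial at its third click (joint above 1.10 rad; fingers in contact with more than 0.5 N) through the last second (all of step 2 and all of step 3); the arm keeps its last pose, push and grip.
It fails at once if the lid is dropped (falls faster than 0.7 m/s out of the gripper, about 25 mm) (linear speed of lid above 0.7 m/s and contact force between the fingers and lid below 0.1 N).
It fails at once if the dial is turned (beyond 0.3 rad) before the lid lies on the mat (value of joint dial above 0.3 rad and (horizontal distance between lid and mat above 0.06 m or height (world z) of lid above 0.03 m)).
It fails at once if a bystander on the counter is moved more than 30 mm (distance of any of funnel, jug, wiper, hexkey, driver from where it was at the start of the episode above 0.03 m).
It also fails if it takes over 58 s, if anything falls off the work surface, if the arm or the gripper's body presses on something with over 40 N, if the wrist force passes 120 N, or if a joint passes its speed limit or range.

## Working session

There is one attempt and no reset: what is moved stays moved. The work goes in short steps, Python scripts to look and compute and a tool call to move; the robot and the scene stay as the last step left them, time stands still between calls to the robot, and variables do not carry over. Pictures are saved under pics/ and viewed, at most 10 in all, crops included, and the job is handed in when it is done.

Besides the shell and the picture viewer there is one more tool, called after "Emit:" as name(argument=value, ...) on one line, values as JSON. move_arm: Moves the arm, as the interface text tells. Its arguments: {"type":"object","properties":{"moves":{"type":"array","items":{"type":"object","properties":{"turn":{"type":"array","items":{"type":"number"}},"translation":{"type":"array","items":{"type":"number"}},"hand":{"type":"number"}}}},"grip_force":{"type":"number"}},"required":["moves"]}

```bash
mkdir -p pics
cat > h.py <<'E'
import numpy as np, cv2
from rig import sense, capture
def pts(c):
    h,w=c["z_map"].shape; f=h/2/np.tan(np.radians(c["vertical_fov"])/2)
    v,u=np.mgrid[:h,:w]; z=c["z_map"]
    P=np.stack([(u-c["cx"])/f*z,(v-c["cy"])/f*z,z],-1)
    W=(P-np.array(c["t"]))@np.array(c["R"])
    W[z==0]=np.nan
    return W
E
python3 - <<'E'
from h import *
for n in("top","scene"):
    c=capture(n); cv2.imwrite(f"pics/{n}.png",c["image"]); np.save(n+".npy",pts(c)); np.save(n+"_i.npy",c["image"])
s=sense(); print(s["eef_pos"],s["ee_rot"],s["force"],s["grip_width"],s["time_s"])
E
```

```text
[116.94307144 511.60698461 249.7968698 ] [-1.88681161e-04  1.12158161e-01  9.93690209e-01 -5.28821545e-04] [ 0.18462687 -0.19329411  0.11833808] 1.0007366349589986 0.1
```

View pics/top.png

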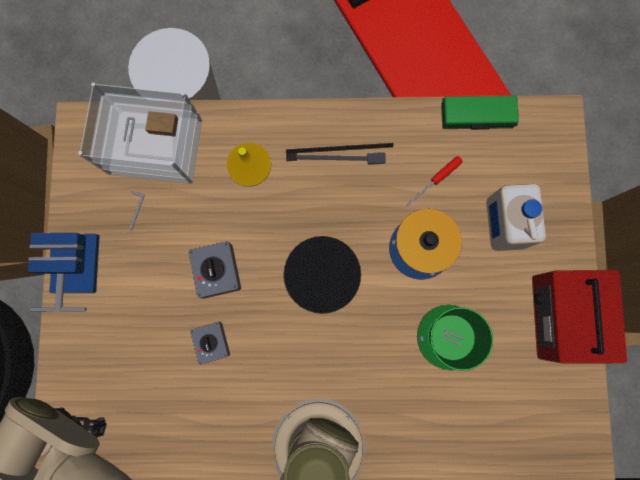

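View pics/scene.png

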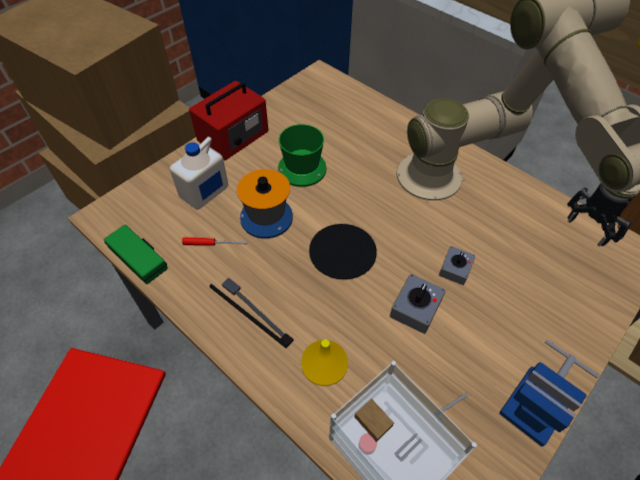

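The top view shows the lid knob at (430,240), the mat centre at (322,274) and the larger pod's dial at (212,269). The smaller pod at (208,343) and the green bowl at (455,338) are decoys.

Run:
```python
from h import *
W=np.load("top.npy"); I=np.load("top_i.npy"); hsv=cv2.cvtColor(I,cv2.COLOR_BGR2HSV)
v,u=np.mgrid[:480,:640]
def box(a,b,c,d): return (u>=a)&(u<b)&(v>=c)&(v<d)
Z=W[...,2]
def rep(n,m):
    p=W[m]; (cc,r)=cv2.minEnclosingCircle(p[:,:2].astype(np.float32)); print(n,m.sum(),"mean",p.mean(0).round(1),"circ",np.round(cc,1),round(r,1),"zmed",np.median(p[:,2]).round(1))
b=box(380,475,195,290)
rep("plate",b&(Z>138)&(Z<155)); rep("knob",b&(Z>172)&(Z<195))
rep("mat",box(275,370,230,320)&(I.max(-1)<50)&(Z<15))
pb=box(180,245,235,305)
m=pb&(Z>52)&(Z<64); rep("podtop",m); print(cv2.minAreaRect(W[m][:,:2].astype(np.float32)))
m=pb&(Z>63)&(Z<76); rep("disc",m)
m=pb&(Z>92)&(Z<108); rep("bar",m); print(cv2.minAreaRect(W[m][:,:2].astype(np.float32)))
m=pb&(hsv[...,1]>150)&((hsv[...,0]<8)|(hsv[...,0]>172))&(I[...,2]>100); rep("red",m)
for n,bx in dict(jug=box(485,550,180,250),funnel=box(222,275,138,190)).items(): rep(n,bx&(Z>20))
cv2.imwrite("pics/podcrop.png",cv2.resize(I[230:375,175:255],None,fx=4,fy=4,interpolation=cv2.INTER_CUBIC))
```

```text
plate 3142 mean [ 513.2 -274.7  145.5] circ [ 513.4 -275.2] 80.5 zmed 145.6
knob 125 mean [ 513.1 -274.2  180.9] circ [ 513.3 -274.9] 15.0 zmed 181.1
mat 4499 mean [444.6 -11.7   4.4] circ [445.5 -11.5] 102.8 zmed 4.4
podtop 1465 mean [454.3 271.4  59.7] circ [455.3 271.8] 81.7 zmed 60.0
((455.532958984375, 273.0122375488281), (130.45730590820312, 111.04461669921875), 12.706881523132324)
disc 584 mean [454.3 270.5  67.2] circ [455.2 271.8] 76.6 zmed 66.3
bar 105 mean [455.  272.  100.8] circ [455.1 274.4] 22.3 zmed 101.0
((455.5162048339844, 272.5176696777344), (44.59416961669922, 13.880864143371582), 12.9511079788208)
red 12 mean [432.5 307.7  62.8] circ [433.1 307.5] 5.3 zmed 62.9
jug 3333 mean [ 571.  -491.5  139. ] circ [ 579.9 -508.2] 83.4 zmed 148.4
funnel 1197 mean [744.9 187.   46.9] circ [752.6 190.4] 58.3 zmed 39.7
```

View pics/podcrop.png

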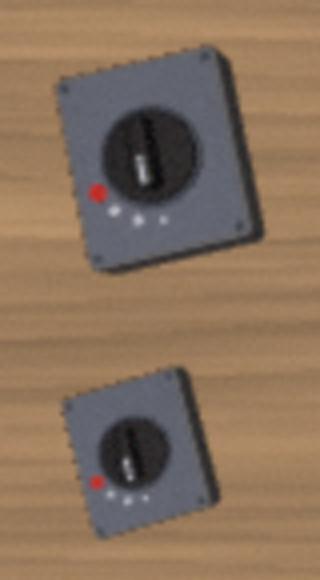

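Emit:
move_arm(moves=[{"turn": [0,0,0],"translation": [-19,-22.5,0],"hand": 1},{"turn": [0,0,0],"translation": [-19,-22.5,0],"hand": 1},{"turn": [0,0,0],"translation": [-19,-22.5,0],"hand": 1},{"turn": [0,0,0],"translation": [-19,-22.5,0],"hand": 1},{"turn": [0,0,0],"translation": [-19,-22.5,0],"hand": 1},{"turn": [0,0,0],"translation": [-19,-22.5,0],"hand": 1},{"turn": [0,0,0],"translation": [-19,-22.5,0],"hand": 1},{"turn": [0,0,0],"translation": [-19,-22.5,0],"hand": 1},{"turn": [0,0,0],"translation": [-19,-22.5,0],"hand": 1},{"turn": [0,0,0],"translation": [-19,-22.5,0],"hand": 1}])

```text
time_s: 0.93
eef_pos: [252.2, 248.8, 250.2]
ee_rot: [-0.0, 0.112, 0.994, -0.0]
force: [0.6, 0.3, -0.5]
grip_width: 1.0
grip_force: 0.0
```

Emit:
move_arm(moves=[{"turn": [0,0,0],"translation": [-19,-22.5,0],"hand": 1},{"turn": [0,0,0],"translation": [-19,-22.5,0],"hand": 1},{"turn": [0,0,0],"translation": [-19,-22.5,0],"hand": 1},{"turn": [0,0,0],"translation": [-19,-22.5,0],"hand": 1},{"turn": [0,0,0],"translation": [-19,-22.5,0],"hand": 1},{"turn": [0,0,0],"translation": [-19,-22.5,0],"hand": 1},{"turn": [0,0,0],"translation": [-19,-22.5,0],"hand": 1},{"turn": [0,0,0],"translation": [-19,-22.5,0],"hand": 1},{"turn": [0,0,0],"translation": [-19,-22.5,0],"hand": 1},{"turn": [0,0,0],"translation": [-19,-22.5,0],"hand": 1}])

```text
time_s: 1.77
eef_pos: [387.4, -13.1, 250.1]
ee_rot: [-0.0, 0.112, 0.994, 0.0]
force: [-0.1, 0.9, -0.2]
grip_width: 1.002
grip_force: 0.0
```

Emit:
move_arm(moves=[{"turn": [0,0,0],"translation": [-19,-22.5,0],"hand": 1},{"turn": [0,0,0],"translation": [-19,-22.5,0],"hand": 1},{"turn": [0,0,0],"translation": [-19,-22.5,0],"hand": 1},{"turn": [0,0,0],"translation": [-19,-22.5,0],"hand": 1},{"turn": [0,0,0],"translation": [-19,-22.5,0],"hand": 1},{"turn": [0,0,0],"translation": [-19,-22.5,0],"hand": 1},{"turn": [0,0,0],"translation": [-19,-22.5,0],"hand": 1},{"turn": [0,0,0],"translation": [-19,-22.5,0],"hand": 1},{"turn": [0,0,0],"translation": [0,0,0],"hand": 1},{"turn": [0,0,0],"translation": [0,0,0],"hand": 1}])

```text
time_s: 2.6
eef_pos: [495.2, -221.7, 249.4]
ee_rot: [-0.001, 0.113, 0.994, 0.0]
force: [-0.0, -0.5, 0.1]
grip_width: 1.002
grip_force: 0.0
```

```bash
cat >> h.py <<'E'
from scipy.spatial.transform import Rotation as Ro
def delta(goal):
    s=sense(); R=Ro.from_quat(np.array(s["ee_rot"]),scalar_first=True)
    print("pos",np.round(s["eef_pos"],1),"q",np.round(s["ee_rot"],4),"to go (tool)",R.inv().apply(np.array(goal)-s["eef_pos"]).round(1))
    y=R.apply([0,1,0]); print("yaw_y",np.arctan2(y[1],y[0]).round(3),"z",R.apply([0,0,1]).round(3),"t",s["time_s"],"F",np.round(s["force"],1),"tq",np.round(s["wrist_torque"],2),"grip",s["grip_width"],s["grip_force"],"J",np.round(s["joints"],2))
E
python3 -c "
from h import *
delta([513.3,-274.8,169])"
```

```text
pos [ 495.2 -221.7  249.4] q [-7.000e-04  1.128e-01  9.936e-01  4.000e-04] to go (tool) [-29.7 -47.8  80.3]
yaw_y 1.345 z [-0.001  0.001 -1.   ] t 2.6 F [-0.  -0.5  0.1] tq [ 0.03 -0.01  0.04] grip 1.002001894947776 0.0 J [-0.64  0.35  1.44  0.    1.35 -1.98]
```

Emit:
move_arm(moves=[{"turn": [0,0,0],"translation": [-15,-24,0],"hand": 1},{"turn": [0,0,0],"translation": [-14.7,-23.8,0],"hand": 1},{"turn": [0,0,0],"translation": [0,0,20],"hand": 1},{"turn": [0,0,0],"translation": [0,0,20],"hand": 1},{"turn": [0,0,0],"translation": [0,0,20],"hand": 1},{"turn": [0,0,0],"translation": [0,0,12],"hand": 1},{"turn": [0,0,0],"translation": [0,0,6],"hand": 1},{"turn": [0,0,0],"translation": [0,0,0],"hand": 1},{"turn": [0,0,0],"translation": [0,0,0],"hand": 1}])

```text
time_s: 3.35
eef_pos: [513.7, -273.8, 173.0]
ee_rot: [0.0, 0.112, 0.994, -0.0]
force: [0.0, -0.8, 0.1]
grip_width: 1.001
grip_force: 0.0
```

```bash
python3 -c "
from h import *
delta([513.3,-274.8,169])
c=capture('wrist'); cv2.imwrite('pics/w1.png',c['image'])"
```

```text
pos [ 513.7 -273.8  173. ] q [ 3.000e-04  1.120e-01  9.937e-01 -2.000e-04] to go (tool) [ 0.1 -1.   4. ]
yaw_y 1.346 z [ 0.001 -0.    -1.   ] t 3.35 F [ 0.  -0.8  0.1] tq [-0.01 -0.04 -0.  ] grip 1.0006319532227106 0.0 J [-0.69  0.5   1.43  0.    1.21 -2.04]
```

View pics/w1.png

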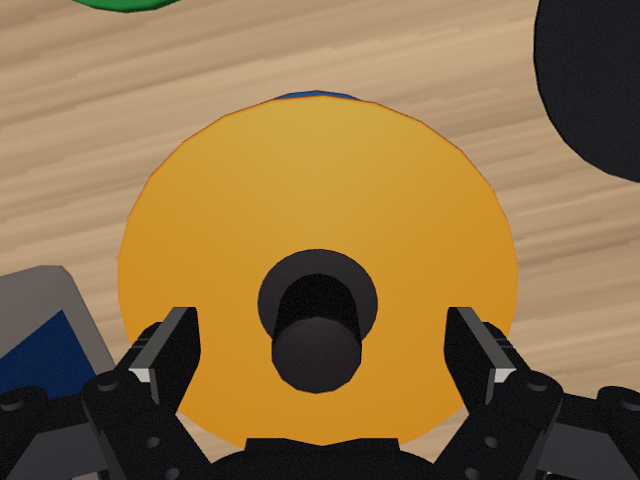

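The knob's top, at (317,350), sits centred between the pads at (185,350) and (460,350). I'll go down 3 mm and close.

Emit:
move_arm(moves=[{"turn": [0,0,0],"translation": [0,-1,3],"hand": 1},{"turn": [0,0,0],"translation": [0,0,0],"hand": 0.6},{"turn": [0,0,0],"translation": [0,0,0],"hand": 0.5},{"turn": [0,0,0],"translation": [0,0,0],"hand": 0.2},{"turn": [0,0,0],"translation": [0,0,0],"hand": 0},{"turn": [0,0,0],"translation": [0,0,0],"hand": 0},{"turn": [0,0,0],"translation": [0,0,0],"hand": 0},{"turn": [0,0,0],"translation": [0,0,0],"hand": 0},{"turn": [0,0,0],"translation": [0,0,0],"hand": 0},{"turn": [0,0,0],"translation": [0,0,0],"hand": 0}], grip_force=50)

```text
time_s: 4.23
eef_pos: [513.4, -275.3, 169.6]
ee_rot: [0.0, 0.112, 0.994, -0.0]
force: [-1.3, -0.6, 4.5]
grip_width: 0.336
grip_force: 49.6
```

Emit:
move_arm(moves=[{"turn": [0,0,0],"translation": [0,0,0],"hand": 0},{"turn": [0,0,0],"translation": [0,0,-3],"hand": 0},{"turn": [0,0,0],"translation": [0,0,-6],"hand": 0},{"turn": [0,0,0],"translation": [0,0,-8],"hand": 0},{"turn": [0,0,0],"translation": [0,0,-10],"hand": 0},{"turn": [0,0,0],"translation": [0,0,-10],"hand": 0},{"turn": [0,0,0],"translation": [0,0,-10],"hand": 0},{"turn": [0,0,0],"translation": [0,0,-8],"hand": 0},{"turn": [0,0,0],"translation": [0,0,0],"hand": 0},{"turn": [0,0,0],"translation": [0,0,0],"hand": 0}])

```text
time_s: 5.07
eef_pos: [513.4, -275.2, 224.7]
ee_rot: [0.0, 0.112, 0.994, -0.0]
force: [-0.3, 0.3, -3.2]
grip_width: 0.335
grip_force: 49.5
```

```bash
python3 -c "
from h import *
delta([445.3,-11.5,220])
c=capture('wrist'); cv2.imwrite('pics/w2.png',c['image'])
c=capture('top');W=pts(c);I=cv2.cvtColor(c['image'],cv2.COLOR_BGR2HSV)
m=(abs(I[...,0].astype(int)-19)<5)&(I[...,1]>220)&(W[...,2]>150)&(abs(W[...,0]-513)<110)&(abs(W[...,1]+275)<110)
p=W[m];print(m.sum(),np.median(p,0));print(np.linalg.lstsq(np.c_[p[:,:2]-p[:,:2].mean(0),np.ones(len(p))],p[:,2],rcond=None)[0])"
```

```text
pos [ 513.4 -275.2  224.7] q [ 3.000e-04  1.121e-01  9.937e-01 -2.000e-04] to go (tool) [125.1 241.9   4.5]
yaw_y 1.346 z [ 0.001 -0.    -1.   ] t 5.0667 F [-0.3  0.3 -3.2] tq [0.05 0.04 0.01] grip 0.33501950303003475 49.511085748672485 J [-0.69  0.46  1.36  0.    1.33 -2.04]
0 [nan nan nan]
[0. 0. 0.]
  return _methods._mean(a, axis=axis, dtype=dtype,
  ret = um.true_divide(
<string>:7: RuntimeWarning: Mean of empty slice.
```

View pics/w2.png

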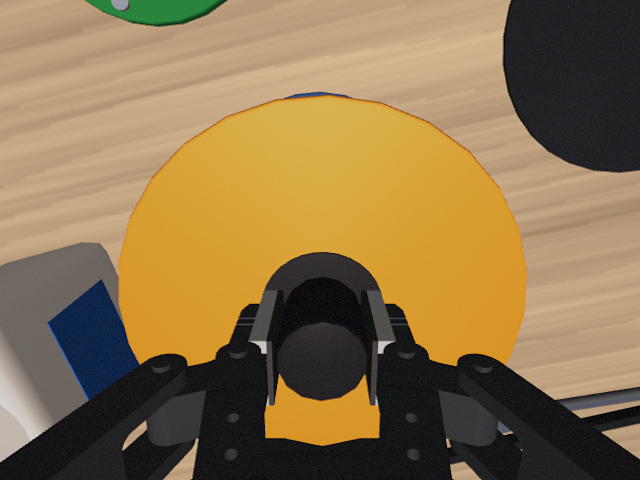

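The lid came up level in the grip, with the knob at (322,345). I'll carry it to the mat.

Emit:
move_arm(moves=[{"turn": [0,0,0],"translation": [5,10,0],"hand": 0},{"turn": [0,0,0],"translation": [10,20,0],"hand": 0},{"turn": [0,0,0],"translation": [13,26,0],"hand": 0},{"turn": [0,0,0],"translation": [15,29,0],"hand": 0},{"turn": [0,0,0],"translation": [15,29,0],"hand": 0},{"turn": [0,0,0],"translation": [15,29,0],"hand": 0},{"turn": [0,0,0],"translation": [15,29,0],"hand": 0},{"turn": [0,0,0],"translation": [15,29,0],"hand": 0},{"turn": [0,0,0],"translation": [13,24,0],"hand": 0},{"turn": [0,0,0],"translation": [9,17,0],"hand": 0}])

```text
time_s: 6.0
eef_pos: [443.8, -8.7, 224.1]
ee_rot: [-0.0, 0.111, 0.994, 0.0]
force: [0.7, 0.3, -3.3]
grip_width: 0.334
grip_force: 49.6
```

Emit:
move_arm(moves=[{"turn": [0,0,0],"translation": [0,0,8],"hand": 0},{"turn": [0,0,0],"translation": [0,0,15],"hand": 0},{"turn": [0,0,0],"translation": [0,0,20],"hand": 0},{"turn": [0,0,0],"translation": [0,0,25],"hand": 0},{"turn": [0,0,0],"translation": [0,0,25],"hand": 0},{"turn": [0,0,0],"translation": [0,0,25],"hand": 0},{"turn": [0,0,0],"translation": [0,0,20],"hand": 0},{"turn": [0,0,0],"translation": [0,0,15],"hand": 0},{"turn": [0,0,0],"translation": [0,0,10],"hand": 0},{"turn": [0,0,0],"translation": [0,0,5],"hand": 0}])

```text
time_s: 6.83
eef_pos: [444.3, -11.2, 54.7]
ee_rot: [-0.001, 0.112, 0.994, 0.0]
force: [-0.7, 0.4, -2.5]
grip_width: 0.336
grip_force: 49.9
```

```bash
python3 -c "
from h import *
delta([445.3,-11.5,38.6])"
```

```text
pos [444.3 -11.2  54.7] q [-1.400e-03  1.123e-01  9.937e-01  2.000e-04] to go (tool) [-1.1 -0.1 16.1]
yaw_y 1.346 z [-0.003  0.001 -1.   ] t 6.8333 F [-0.7  0.4 -2.5] tq [ 0.07 -0.01  0.03] grip 0.336354980517509 49.8565149307251 J [-0.29  0.42  1.95  0.    0.78 -1.64]
```

Emit:
move_arm(moves=[{"turn": [0,0,0],"translation": [0,0,5],"hand": 0},{"turn": [0,0,0],"translation": [0,0,4],"hand": 0},{"turn": [0,0,0],"translation": [0,0,3],"hand": 0},{"turn": [0,0,0],"translation": [0,0,2],"hand": 0},{"turn": [0,0,0],"translation": [0,0,0],"hand": 0},{"turn": [0,0,0],"translation": [0,0,0],"hand": 0}])

```text
time_s: 7.33
eef_pos: [445.5, -11.4, 42.5]
ee_rot: [0.0, 0.112, 0.994, -0.0]
force: [-0.3, -0.4, -2.3]
grip_width: 0.333
grip_force: 49.9
```

Emit:
move_arm(moves=[{"turn": [0,0,0],"translation": [0,0,1],"hand": 0},{"turn": [0,0,0],"translation": [0,0,0],"hand": 0},{"turn": [0,0,0],"translation": [0,0,0],"hand": 0}])

```text
time_s: 7.58
eef_pos: [445.4, -11.4, 41.4]
ee_rot: [0.0, 0.112, 0.994, -0.0]
force: [-0.5, -0.3, -2.9]
grip_width: 0.337
grip_force: 49.9
```

Emit:
move_arm(moves=[{"turn": [0,0,0],"translation": [0,0,1],"hand": 0},{"turn": [0,0,0],"translation": [0,0,0],"hand": 0},{"turn": [0,0,0],"translation": [0,0,0],"hand": 0}])

```text
time_s: 7.83
eef_pos: [445.4, -11.3, 40.3]
ee_rot: [-0.0, 0.112, 0.994, 0.0]
force: [0.3, 0.8, -1.9]
grip_width: 0.338
grip_force: 49.9
```

Emit:
move_arm(moves=[{"turn": [0,0,0],"translation": [0,0,1],"hand": 0},{"turn": [0,0,0],"translation": [0,0,0.5],"hand": 0},{"turn": [0,0,0],"translation": [0,0,0],"hand": 0}])

```text
time_s: 8.08
eef_pos: [445.4, -11.4, 38.7]
ee_rot: [-0.0, 0.112, 0.994, 0.0]
force: [-0.1, 0.5, -2.6]
grip_width: 0.334
grip_force: 49.7
```

Emit:
move_arm(moves=[{"turn": [0,0,0],"translation": [0,0,0.5],"hand": 0},{"turn": [0,0,0],"translation": [0,0,0],"hand": 0},{"turn": [0,0,0],"translation": [0,0,0],"hand": 0}])

```text
time_s: 8.33
eef_pos: [445.4, -11.3, 38.6]
ee_rot: [0.0, 0.112, 0.994, -0.0]
force: [-3.3, 1.4, 6.2]
grip_width: 0.337
grip_force: 50.8
```

Contact. I'll release and rise.

Emit:
move_arm(moves=[{"turn": [0,0,0],"translation": [0,0,0],"hand": 0.4},{"turn": [0,0,0],"translation": [0,0,0],"hand": 0.6},{"turn": [0,0,0],"translation": [0,0,0],"hand": 1},{"turn": [0,0,0],"translation": [0,0,0],"hand": 1},{"turn": [0,0,0],"translation": [0,0,0],"hand": 1},{"turn": [0,0,0],"translation": [0,0,0],"hand": 1},{"turn": [0,0,0],"translation": [0,0,0],"hand": 1},{"turn": [0,0,0],"translation": [0,0,0],"hand": 1},{"turn": [0,0,0],"translation": [0,0,0],"hand": 1}])

```text
time_s: 9.08
eef_pos: [445.4, -11.3, 38.3]
ee_rot: [0.0, 0.112, 0.994, -0.0]
force: [-0.4, -0.4, 0.3]
grip_width: 0.996
grip_force: 0.0
```

Emit:
move_arm(moves=[{"turn": [0,0,0],"translation": [0,0,-5],"hand": 1},{"turn": [0,0,0],"translation": [0,0,-10],"hand": 1},{"turn": [0,0,0],"translation": [0,0,-20],"hand": 1},{"turn": [0,0,0],"translation": [0,0,-25],"hand": 1},{"turn": [0,0,0],"translation": [0,0,-25],"hand": 1},{"turn": [0,0,0],"translation": [0,0,-25],"hand": 1},{"turn": [0,0,0],"translation": [0,0,-20],"hand": 1},{"turn": [0,0,0],"translation": [0,0,0],"hand": 1},{"turn": [0,0,0],"translation": [0,0,0],"hand": 1}])

```text
time_s: 9.83
eef_pos: [445.6, -11.4, 169.1]
ee_rot: [0.001, 0.112, 0.994, -0.0]
force: [0.0, -0.0, -0.9]
grip_width: 1.001
grip_force: 0.0
```

```bash
python3 -c "
from h import *
delta([455.5,272.7,170])"
```

```text
pos [445.6 -11.4 169.1] q [ 1.100e-03  1.121e-01  9.937e-01 -2.000e-04] to go (tool) [ 53.7 279.2  -1. ]
yaw_y 1.346 z [ 0.002 -0.001 -1.   ] t 9.8333 F [ 0.  -0.  -0.9] tq [-0.01  0.01  0.01] grip 1.0010366694868587 0.0 J [-0.29  0.23  1.84 -0.    1.07 -1.64]
```

Emit:
move_arm(moves=[{"turn": [0,0,0],"translation": [3,15,0],"hand": 1},{"turn": [0,0,0],"translation": [5,25,0],"hand": 1},{"turn": [0,0,0],"translation": [6,32,0],"hand": 1},{"turn": [0,0,0],"translation": [6,32,0],"hand": 1},{"turn": [0,0,0],"translation": [6,32,0],"hand": 1},{"turn": [0,0,0],"translation": [6,32,0],"hand": 1},{"turn": [0,0,0],"translation": [6,32,0],"hand": 1},{"turn": [0,0,0],"translation": [6,32,0],"hand": 1},{"turn": [0,0,0],"translation": [6,29,0],"hand": 1},{"turn": [0,0,0],"translation": [4,18,0],"hand": 1}])

```text
time_s: 10.67
eef_pos: [454.0, 275.0, 167.0]
ee_rot: [-0.001, 0.111, 0.994, -0.0]
force: [0.3, -0.2, 0.2]
grip_width: 1.003
grip_force: 0.0
```

Emit:
move_arm(moves=[{"turn": [0,0,-0.09],"translation": [0,0,0],"hand": 1},{"turn": [0,0,-0.09],"translation": [0,0,0],"hand": 1},{"turn": [0,0,-0.09],"translation": [0,0,0],"hand": 1},{"turn": [0,0,-0.09],"translation": [0,0,0],"hand": 1},{"turn": [0,0,-0.09],"translation": [0,0,0],"hand": 1},{"turn": [0,0,0],"translation": [0,0,20],"hand": 1},{"turn": [0,0,0],"translation": [0,0,20],"hand": 1},{"turn": [0,0,0],"translation": [0,0,10],"hand": 1},{"turn": [0,0,0],"translation": [0,0,0],"hand": 1},{"turn": [0,0,0],"translation": [0,0,0],"hand": 1}])

```text
time_s: 11.5
eef_pos: [454.7, 272.6, 117.9]
ee_rot: [-0.001, -0.112, 0.994, -0.0]
force: [-0.6, 0.1, 0.3]
grip_width: 1.0
grip_force: 0.0
```

```bash
python3 -c "
from h import *
delta([455.5,272.7,91.5])
c=capture('wrist'); cv2.imwrite('pics/w3.png',c['image'])
c=capture('top');W=pts(c);I=c['image']
m=(I[...,2]>150)&(I[...,0]<80)&(I[...,1]>80)&(abs(W[...,2]-14)<6)&(abs(W[...,0]-445)<120)&(abs(W[...,1]+11)<120)
p=W[m];print(m.sum(),np.median(p,0),cv2.minEnclosingCircle(p[:,:2].astype(np.float32)))
p=p-p.mean(0);print(np.linalg.lstsq(np.c_[p[:,:2],np.ones(len(p))],p[:,2],rcond=None)[0].round(4))"
```

```text
pos [454.7 272.6 117.9] q [-7.000e-04 -1.123e-01  9.937e-01 -2.000e-04] to go (tool) [-0.8 -0.  26.4]
yaw_y 1.796 z [-0.001 -0.    -1.   ] t 11.5 F [-0.6  0.1  0.3] tq [ 0.02 -0.    0.04] grip 1.0000237293671377 0.0 J [ 0.32  0.47  1.65 -0.    1.03 -1.48]
2273 [443.96446337 -11.74016619  14.42628868] ((446.35516357421875, -10.928895950317383), 78.8802490234375)
[ 0.0027 -0.0001  0.    ]
```

View pics/w3.png

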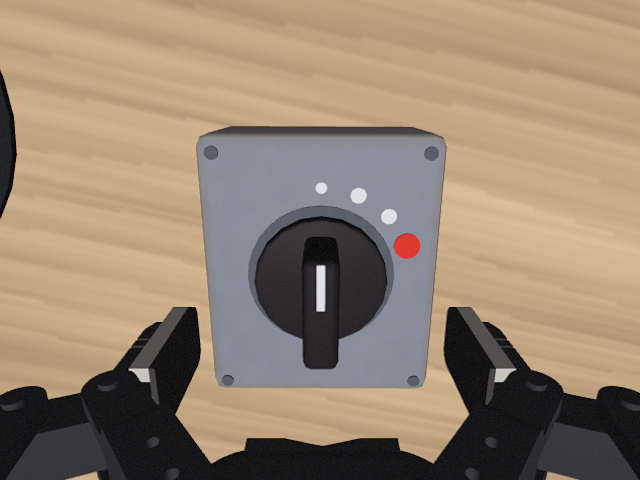

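The bar is centred between the pads at (320,300), its pointer is on the rest dot, and the lid lies flat on the mat. Next I descend and grip.

Emit:
move_arm(moves=[{"turn": [0,0,0],"translation": [-0.8,0,10],"hand": 1},{"turn": [0,0,0],"translation": [0,0,10],"hand": 1},{"turn": [0,0,0],"translation": [0,0,6],"hand": 1},{"turn": [0,0,0],"translation": [0,0,0],"hand": 0.4},{"turn": [0,0,0],"translation": [0,0,0],"hand": 0.25},{"turn": [0,0,0],"translation": [0,0,0],"hand": 0},{"turn": [0,0,0],"translation": [0,0,0],"hand": 0},{"turn": [0,0,0],"translation": [0,0,0],"hand": 0},{"turn": [0,0,0],"translation": [0,0,0],"hand": 0},{"turn": [0,0,0],"translation": [0,0,0],"hand": 0}], grip_force=80)

```text
time_s: 12.43
eef_pos: [456.0, 272.5, 92.8]
ee_rot: [0.0, -0.112, 0.994, -0.0]
force: [-1.0, -4.5, 5.6]
grip_width: 0.151
grip_force: 78.4
```

Emit:
move_arm(moves=[{"turn": [0,0,0],"translation": [0,0,0],"hand": 0},{"turn": [0,0,0],"translation": [0,0,0],"hand": 0},{"turn": [0,0,0],"translation": [0,0,0],"hand": 0}])

```text
time_s: 12.68
eef_pos: [456.0, 272.5, 92.8]
ee_rot: [0.0, -0.112, 0.994, -0.0]
force: [-1.6, -4.8, 6.1]
grip_width: 0.147
grip_force: 78.5
```

Emit:
move_arm(moves=[{"turn": [0,0,0.07],"translation": [0,0,0],"hand": 0},{"turn": [0,0,0.07],"translation": [0,0,0],"hand": 0},{"turn": [0,0,0.07],"translation": [0,0,0],"hand": 0},{"turn": [0,0,0.07],"translation": [0,0,0],"hand": 0},{"turn": [0,0,0.07],"translation": [0,0,0],"hand": 0},{"turn": [0,0,0.07],"translation": [0,0,0],"hand": 0},{"turn": [0,0,0.07],"translation": [0,0,0],"hand": 0},{"turn": [0,0,0.07],"translation": [0,0,0],"hand": 0},{"turn": [0,0,0],"translation": [0,0,0],"hand": 0},{"turn": [0,0,0],"translation": [0,0,0],"hand": 0}])

```text
time_s: 13.52
eef_pos: [456.0, 273.0, 92.8]
ee_rot: [0.001, 0.166, 0.986, 0.0]
force: [-0.8, -1.0, 5.1]
grip_width: 0.147
grip_force: 78.6
```

```bash
python3 -c "
from h import *
delta([455.5,272.7,92.5])"
```

```text
pos [456.  273.   92.8] q [5.000e-04 1.655e-01 9.862e-01 3.000e-04] to go (tool) [ 0.4 -0.5  0.3]
yaw_y 1.238 z [ 0.001  0.    -1.   ] t 13.5167 F [-0.8 -1.   5.1] tq [-0.19  0.12  0.14] grip 0.14747991010795541 78.55817914009094 J [ 0.32  0.5   1.67  0.    0.97 -0.92]
```

Turning well, with low forces. 0.558 rad done; 0.66 rad more brings it to about 1.22.

Emit:
move_arm(moves=[{"turn": [0,0,0.07],"translation": [0,0,0],"hand": 0},{"turn": [0,0,0.07],"translation": [0,0,0],"hand": 0},{"turn": [0,0,0.07],"translation": [0,0,0],"hand": 0},{"turn": [0,0,0.07],"translation": [0,0,0],"hand": 0},{"turn": [0,0,0.07],"translation": [0,0,0],"hand": 0},{"turn": [0,0,0.07],"translation": [0,0,0],"hand": 0},{"turn": [0,0,0.07],"translation": [0,0,0],"hand": 0},{"turn": [0,0,0.07],"translation": [0,0,0],"hand": 0},{"turn": [0,0,0.06],"translation": [0,0,0],"hand": 0},{"turn": [0,0,0.04],"translation": [0,0,0],"hand": 0}])

```text
time_s: 14.35
eef_pos: [456.5, 273.4, 92.8]
ee_rot: [0.001, 0.477, 0.879, 0.001]
force: [0.8, 1.9, 3.4]
grip_width: 0.146
grip_force: 78.2
```

Emit:
move_arm(moves=[{"turn": [0,0,0],"translation": [0,0,0],"hand": 0},{"turn": [0,0,0],"translation": [0,0,0],"hand": 0},{"turn": [0,0,0],"translation": [0,0,0],"hand": 0},{"turn": [0,0,0],"translation": [0,0,0],"hand": 0},{"turn": [0,0,0],"translation": [0,0,0],"hand": 0},{"turn": [0,0,0],"translation": [0,0,0],"hand": 0},{"turn": [0,0,0],"translation": [0,0,0],"hand": 0},{"turn": [0,0,0],"translation": [0,0,0],"hand": 0}])

```text
time_s: 15.02
eef_pos: [456.4, 273.4, 92.8]
ee_rot: [0.001, 0.476, 0.879, 0.001]
force: [3.7, 4.5, 3.8]
grip_width: 0.148
grip_force: 78.4
```

```bash
python3 -c "
from h import *
delta([455.5,272.7,92.5])
c=capture('wrist'); cv2.imwrite('pics/w4.png',c['image'])"
```

```text
pos [456.4 273.4  92.8] q [7.000e-04 4.761e-01 8.794e-01 1.200e-03] to go (tool) [-0.1 -1.2  0.3]
yaw_y 0.578 z [ 0.002  0.001 -1.   ] t 15.0167 F [3.7 4.5 3.8] tq [ 0.76 -0.6   0.14] grip 0.1476624277474369 78.40121984481812 J [ 0.32  0.5   1.67  0.    0.97 -0.26]
```

View pics/w4.png

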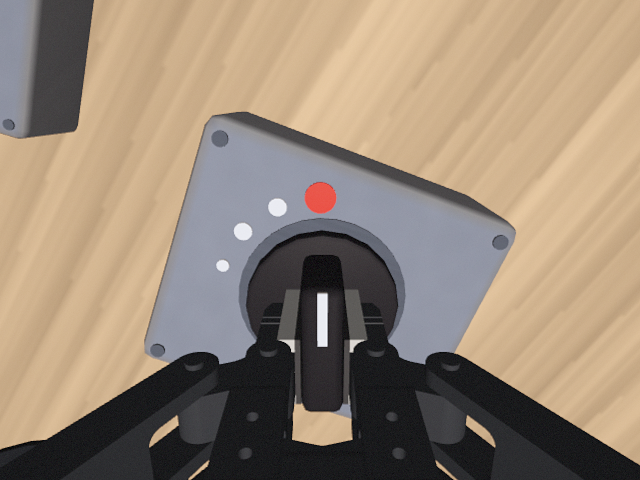

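The pointer line at (322,320) aims straight at the red dot at (320,197). The dial is held at about 1.22 rad, so I'm handing in.

```bash
python3 -c "
from rig import finish_job
print(finish_job())"
```

```text
the job is handed in; nothing more can be done
None
```

The lid is right way up on the black mat, the gripper is still holding the dial at the red dot (about 1.22 rad), and the job is handed in; no verdict came back.

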